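# Bolt the test box shut past its spring safety catch

## Task

Bolt the lid of the blue test box shut: press the long yellow spring catch down with one fingertip, keep it down while another fingertip pushes the bolt's black tab all the way home into the keeper on the clear lid, then let go so that the catch springs back up and locks the bolt. Pinch and lift nothing, and leave the screwdriver, heat sink and choke beside the box where they are.

Things in the scene. Friction and masses are not known exactly. Their poses are not given: they have to be found in the camera images.
- test_box: Blue test box, fixed, 251 x 124 mm. Origin on the desk under the bolt's centre line; x: the way the bolt slides home, y: from bolt to catch, z up. Deck (top z = 14 mm) x -100..63, y -38..86 mm; beyond, to x = 151, a compartment with clear lid (top z = 34) and steel keeper (x 78..90, top z = 50). Steel straps over the bolt at x -78..-66 and 45..57, 37 mm wide, tops z = 50.
- bolt_tab (a point): Middle of the rear face (the one to push, facing box -x) of the bolt's upright black tab, 66 mm above the desk; moves with the bolt, at box x = -20 mm, y = 0 when bolt is 0. The tab is 28 mm wide (y), 8 mm thick (x), and stands from 44 to 83 mm above the desk on the flat steel bolt (20 mm wide, along y = 0, top at 44 mm).
- catch_pad (a point): Centre of the top of the yellow catch, a flat ribbed pad 104 mm long (box x) and 28 mm wide (y), at box x = 3, y = 60 mm; top 62 mm above the desk when up; it moves straight down. Between pad and tab (y 14 to 46 mm) all but the straps is lower than 32 mm above the desk.
- bolt (a joint): Bolt position in m: 0 fully back, 0.040 home against its stop; slides along box +x with about 1.5 N of friction. With the catch up it moves no more than about 4 mm. The catch springs into a half-way notch (0.020 to 0.024) or the last notch (0.034 to 0.040) if let up there.
- catch (a joint): How far the catch is pressed down, in m: 0 up, 0.010 at its bottom stop. Its spring pushes up with 2.4 N at 0 and 6.4 N at 0.010 and returns it when let go. The bolt is free when it is pressed more than about 0.006.
- screwdriver: Loose screwdriver with red handle, 26 x 168 x 22 mm, lying beside the box on the catch side, its length along its y axis; origin at the centre of its underside. Leave alone.
- heat_sink: Loose finned aluminium heat sink, 25 x 30 x 18 mm, on the desk beside the box on the bolt side; origin at the centre of its underside. Leave alone.
- choke_coil: Loose yellow and copper ring-shaped choke, 36 mm across, 13 mm high, on the desk beside the box on the bolt side; origin at the centre of its underside. Leave alone.

How it is judged (in metres and radians):
On the way, in this order (a step that is already met when the one before it is completed fails the run):
1. the catch is pressed down while the bolt is still back (value of joint catch above 0.0045 m and value of joint bolt below 0.008 m), for 0.04 s.
2. the bolt is past half way with the catch still down (value of joint catch above 0.004 m and value of joint bolt above 0.02 m).
At the end, for the whole second after the job is handed in: The bolt is home (more than 32.5 mm of its 40 mm, in the last notch) and at rest, and the catch has sprung back up (less than 3 mm down) (value of joint bolt above 0.0325 m and value of joint catch below 0.003 m and velocity of joint bolt below 0.01 m/s); the robot touches nothing.
It fails at once if the catch was let up with the bolt half way (value of joint catch below 0.003 m and value of joint bolt between 0.01 and 0.029 m).
It fails at once if the screwdriver, heat sink or choke was moved more than 15 mm or lifted off the desk by more than 10 mm (distance of any of screwdriver, heat_sink, choke_coil from where it was at the start of the episode above 0.015 m or height (world z) of any of screwdriver, heat_sink, choke_coil above 0.01 m).
It also fails if it takes over 32 s, if anything falls off the work surface, if the arm or the gripper's body presses on something with over 40 N, if the wrist force passes 120 N, or if a joint passes its speed limit or range.

## Robot

A 6-joint arm with a two-finger parallel gripper is mounted at the origin on a cart in front of the work surface, level with it; the furniture and walls round the work are solid. World frame = base frame: x ahead of the robot, y to its left, z up, the work surface at z = 0. Lengths are in mm, angles in degrees, forces in N, time in s.
With the tool pointing down it reaches from about 225 to 725 mm from the base axis. Payload 3.1 kg.
Tool frame: the origin (TCP) lies midway between the tips of the shut fingers; the grasp point (between the pads) lies 19 mm behind it; x points along the fingers, y is the direction in which the jaws open and shut, and the axes are right-handed (so a half turn about x gives the same grasp; the last joint's range is limited). The gripper opens to 85 mm and grips with 20 to 120 N. Pads are 22 mm wide; open, the fingers measure 114 mm over their backs; the gripper's body (76 mm by 85 mm) begins 54 mm behind the grasp point. The pads swing forward as they close: fully open they stand 13 mm farther back than shut.
Start: joints at [57.823, 2.75, 5.684, 92.934, 0, 82.678], TCP at [220.675, 476.361, 231.312] pointing down, gripper open.
Joint ranges: [-166.93, 166.93], [-56.73, 111.36], [-69.38, 81.34], [-121.58, 131.49], [-85.45, 84.26], [-180, 180]. Speed limits (degrees/s): [159.86, 159.86, 180, 180, 180, 180].

## Interface

Orientations are given as [roll, pitch, yaw] about the fixed x, y, z axes, in that order (R = Rz(yaw) Ry(pitch) Rx(roll)).
In Python, from station import robot gives the robot as it stands. The module is installed in compiled form; this text tells all that it offers.
- The arm moves only by the shell command python3 -m pendant 'ROWS' [FORCE]. ROWS is JSON, a list of rows, each a list of 7 numbers: the closure, from 0 (fully open) to 1 (shut), then the shift along the tool's x, y, z in mm, then the turn, a rotation vector about the tool's x, y, z in degrees. A call has 1 to 10 rows; each row is the pose to reach, as a shift and turn from the pose commanded when the call began, along the tool's axes at that moment; what a row does not reach only later rows make up. A row lasts 1/12 s, in which the tool goes at most 41.7 mm and 7.16 degrees, less where a joint would pass 70% of its speed; a pose out of reach is approached as far as the arm can. A call with a gripper value outside its range is refused whole. The fingers move at their own pace and stop on an object; FORCE is the grip in N (left out, the last holds). Time passes only in rows, so rows that repeat a pose let the fingers close. It gives the time, the measured TCP pose, the force and the opening at its end, in the units of the state.
- robot.state(): the state, without advancing time (a new reading comes with each control period).
- robot.grab_frame(name): name is "side" or "top" or "wrist"; returns (picture, depth): 480x640x3 uint8, blue, green, red; 480x640 float32, mm along the optical axis (not along the pixel's ray), 0 where there is no reading.
- robot.calibration(name): a dict with "mtx" (3x3 intrinsics, pixels), "dist_coeffs" ([k1, k2, p1, p2, k3] as OpenCV has them; the pictures are not rectified), "world_from_camera" (4x4, takes a point from camera to world coordinates). Camera axes: x right, y down, z forward; pixel columns grow to the right and rows downward; lengths in mm; the calibration is good to about 2 mm. A picture is of the moment at which its call begins: read the wrist's pose just before it. calibration takes no time and is no camera call; for the wrist camera it gives the pose at the moment of the call.
- robot.close_job(): hands the job in, once; it reports no verdict.
The state is a dict: "time_s": time; "q": joint angles; "joint_velocities": joint speeds; "tau": joint torques, N m; "tool_pos": TCP position; "tcp_rot": TCP orientation; "contact_force": force on the tool from outside, world axes, zero at the start; "ft_torque": the same for the moment, N m; "grip_width": finger opening in mm.
Only numpy, scipy, OpenCV 4.12 (cv2) and the standard library are available. Lean on these libraries where they do the work, as an engineer would, in place of code of your own. Each camera call takes 0.05 s, during which the arm holds its last target.

## Working session

There is one attempt and no reset: what is moved stays moved. The work goes in short steps, Python scripts to look and compute and a shell command to move; the robot and the scene stay as the last step left them, time stands still between calls to the robot, and variables do not carry over. Pictures are saved under pics/ and viewed, and the job is handed in when it is done.

```bash
mkdir -p pics; ls; python3 - <<'E'
from station import robot
import cv2,numpy as np
s=robot.state();print(s)
for n in("top","side"):
    p,d=robot.grab_frame(n);cv2.imwrite(f"pics/{n}1.png",p);np.save(f"{n}1.npy",d)
    c=robot.calibration(n);print(n,c["mtx"],c["dist_coeffs"],c["world_from_camera"])
E
```

```text
pics
{'time_s': 0.0, 'q': array([5.78224472e+01, 2.79158148e+00, 5.58903879e+00, 9.29341990e+01,
       1.27890617e-03, 8.26769917e+01]), 'joint_velocities': array([ 0.00308762, -0.00835322,  0.04344996, -0.03862391,  0.03093736,
        0.03574875]), 'tau': array([ 1.43766351e-04, -3.38776946e+01,  3.20018041e+01,  2.02168833e-02,
       -1.15266066e-04, -2.27056518e-05]), 'tool_pos': array([220.33699953, 475.82987663, 230.10656064]), 'tcp_rot': array([ -97.8588627 ,   89.8632523 , -122.71340872]), 'contact_force': array([0.6642212 , 0.978832  , 0.53171592]), 'ft_torque': array([0.02490211, 0.04766289, 0.02333008]), 'grip_width': 85.21930270911292}
top [[614.57568992   0.         319.20355643]
 [  0.         614.57568992 238.97536596]
 [  0.           0.           1.        ]] [-0.05226611  0.          0.          0.          0.        ] [[ 1.40410305e-01 -9.69840662e-01  1.99233624e-01  3.87648094e+02]
 [-9.90090560e-01 -1.37055524e-01  3.06017534e-02 -2.37479210e+01]
 [-2.37275616e-03 -2.01556131e-01 -9.79474091e-01  9.68855931e+02]
 [ 0.00000000e+00  0.00000000e+00  0.00000000e+00  1.00000000e+00]]
side [[461.32897996   0.         322.02752519]
 [  0.         461.32897996 240.26882459]
 [  0.           0.           1.        ]] [-0.04678029  0.          0.          0.          0.        ] [[ 9.26992369e-01 -1.82876633e-01  3.27477152e-01  2.90472175e+02]
 [-3.74931940e-01 -4.27247013e-01  8.22730837e-01 -7.10782675e+02]
 [-1.05446106e-02 -8.85446852e-01 -4.64621011e-01  4.84106140e+02]
 [ 0.00000000e+00  0.00000000e+00  0.00000000e+00  1.00000000e+00]]
```

View pics/top1.png

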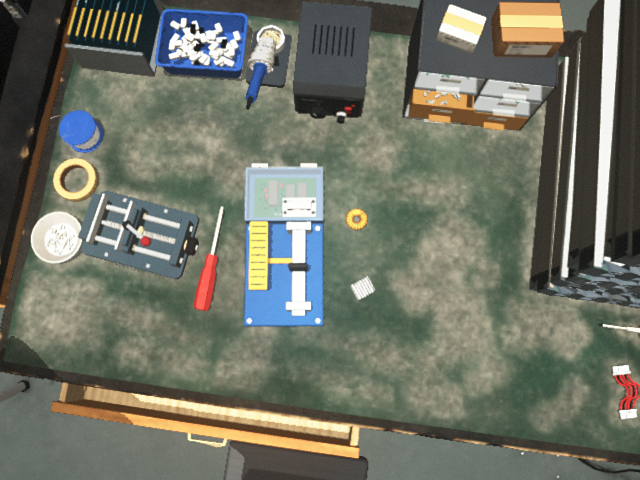

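View pics/side1.png

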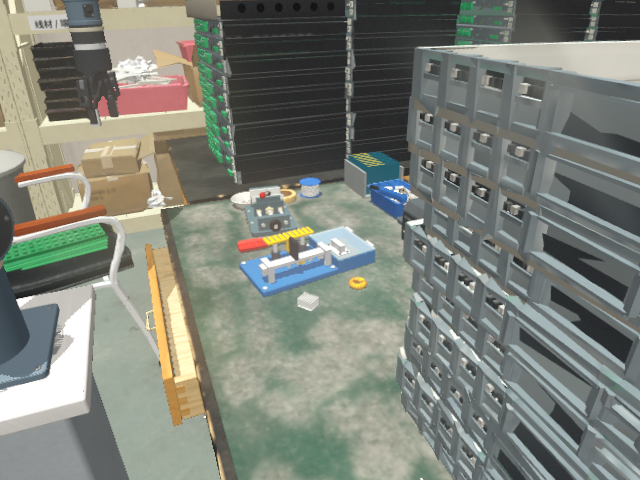

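Top view: box with deck rear edge at about row 325, catch at (258,255), tab at (298,267), screwdriver left, choke (357,219), heat sink (363,288). I'll enlarge it.

```bash
python3 - <<'E'
import cv2
p=cv2.imread("pics/top1.png")
cv2.imwrite("pics/c1.png",cv2.resize(p[155:335,190:390],None,fx=4,fy=4,interpolation=cv2.INTER_CUBIC)[:, :800][:600])
cv2.imwrite("pics/c2.png",cv2.resize(p[210:335,235:335],None,fx=4.8,fy=4.8,interpolation=cv2.INTER_CUBIC))
E
```

```text
(no output)
```

View pics/c1.png

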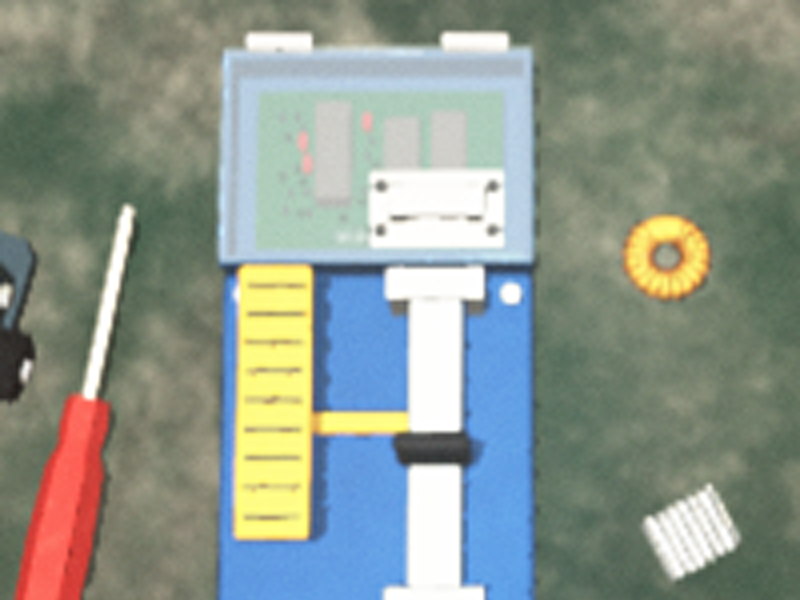

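View pics/c2.png

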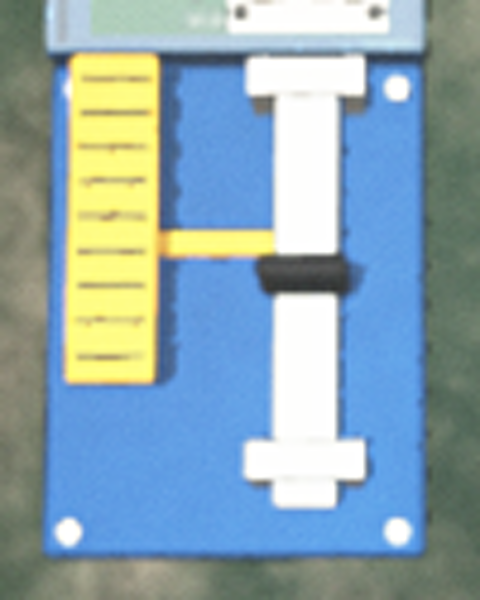

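```bash
cat > h.py <<'E'
import numpy as np,cv2
from station import robot
from scipy.optimize import least_squares
def proj(n,P):
    c=robot.calibration(n);T=np.linalg.inv(c["world_from_camera"])
    return cv2.projectPoints(np.asarray(P,float),cv2.Rodrigues(T[:3,:3])[0],T[:3,3],c["mtx"],np.array(c["dist_coeffs"]))[0][:,0]
def b2w(p,P):
    a=p[2];R=np.array([[np.cos(a),-np.sin(a),0],[np.sin(a),np.cos(a),0],[0,0,1]])
    return np.asarray(P,float)@R.T+[p[0],p[1],0]
E
python3 - <<'E'
from h import *
P=[(-100,86,14),(-100,-38,14),(-49,74,62),(-49,46,62),(55,74,62),(55,46,62),(-78,18.5,50),(-78,-18.5,50)]
U=[(45,553),(423,553),(65,383),(157,383),(70,55),(160,55),(244,482),(366,482)]
uv=[(235+(a+.5)/4.8-.5,210+(b+.5)/4.8-.5) for a,b in U]
P+=[(151,86,34),(151,-38,34),(63,86,34),(63,-38,34)]
uv+=[(190+(a+.5)/4-.5,155+(b+.5)/4-.5) for a,b in [(224,50),(530,50),(218,265),(533,265)]]
uv=np.array(uv)
r=least_squares(lambda p:(proj("top",b2w(p,P))-uv).ravel(),[400,50,0],loss="soft_l1",x_scale=[100,100,1])
print(r.x,np.degrees(r.x[2]));print(np.round(r.fun.reshape(-1,2) if 0 else proj("top",b2w(r.x,P))-uv,2))
np.save("box.npy",r.x)
# depth check on pad and tab
d=np.load("top1.npy");c=robot.calibration("top")
def pt(u,v,w=1):
    z=np.median(d[v-w:v+w+1,u-w:u+w+1]);xy=cv2.undistortPoints(np.array([[[u,v]]],float),c["mtx"],np.array(c["dist_coeffs"]))[0,0]
    return (c["world_from_camera"]@[xy[0]*z,xy[1]*z,z,1])[:3]
print("pad",pt(258,255),b2w(r.x,[(3,60,62),(-20,0,66),(-20,0,83)]))
print("tabtop",pt(298,265,0),"deck",pt(280,300))
q=robot.calibration("side");print(proj("side",b2w(r.x,[(3,60,62),(-20,0,66)])))
E
```

```text
[5.40575557e+02 3.21183438e+01 1.43681314e-01] 8.23233286206803
[[-0.72  1.38]
 [ 0.82  1.21]
 [-0.1   0.17]
 [-0.41  0.13]
 [ 0.24  0.23]
 [-0.07  0.17]
 [ 0.31 -0.23]
 [-0.32 -0.3 ]
 [-0.46 -0.38]
 [ 0.82 -0.7 ]
 [-0.22 -0.42]
 [ 0.3  -0.69]]
pad [535.15450283  92.16179644  60.89895061] [[534.95339665  91.9296413   62.        ]
 [520.78164556  29.25459466  66.        ]
 [520.78164556  29.25459466  83.        ]]
tabtop [525.18744391  29.14730061  82.57394837] deck [477.35179026  52.85565397  14.1574079 ]
[[287.61720217 233.41732648]
 [290.75895985 246.52352863]]
```

```bash
cat >> h.py <<'E'
from scipy.spatial.transform import Rotation as Ro
def plan(target,sgn=1,cmd=None):
    s=robot.state();p=np.load("box.npy");a=p[2]
    R=Ro.from_euler("xyz",s["tcp_rot"],degrees=True).as_matrix()
    by=sgn*np.array([-np.sin(a),np.cos(a),0]);x=np.array([0,0,-1.]);Rt=np.stack([x,by,np.cross(x,by)],1)
    d=R.T@(np.asarray(target)-s["tool_pos"])
    rv=Ro.from_matrix(R.T@Rt).as_rotvec(degrees=True)
    return np.round(d,1),np.round(rv,2),np.round(R,3),s
def inbox(P):
    p=np.load("box.npy");a=p[2];d=np.asarray(P,float)-[p[0],p[1],0]
    return np.array([d[0]*np.cos(a)+d[1]*np.sin(a),-d[0]*np.sin(a)+d[1]*np.cos(a),d[2]])
E
python3 - <<'E'
from h import *
t=b2w(np.load("box.npy"),[(-38,30,150)])[0];print(t)
for s in(1,-1):
    r=plan(t,s);print(r[0],r[1]);print(r[2])
E
```

```text
[498.67150133  56.36808802 150.        ]
[  80.7 -263.5  428.9] [-33.09  -0.05   0.12]
[[-0.001  0.42   0.907]
 [-0.002  0.907 -0.42 ]
 [-1.    -0.002 -0.   ]]
[  80.7 -263.5  428.9] [1.4691e+02 1.5000e-01 7.0000e-02]
[[-0.001  0.42   0.907]
 [-0.002  0.907 -0.42 ]
 [-1.    -0.002 -0.   ]]
```

```bash
python3 -m pendant '[[0.42,0,-20,33,-4,0,0],[0.42,0,-40,66,-8,0,0],[0.42,0,-60,99,-12,0,0],[0.42,0,-80,132,-16,0,0],[0.42,0,-100,165,-20,0,0],[0.42,0,-120,198,-24,0,0],[0.42,0,-140,231,-28,0,0],[0.42,0,-160,264,-32,0,0],[0.42,0,-180,297,-33,0,0],[0.42,0,-200,330,-33,0,0]]' 20; python3 - <<'E'
from h import *
t=b2w(np.load("box.npy"),[(-38,30,150)])[0];r=plan(t);print(r[:2],r[3])
E
```

```text
time_s: 0.93
tool_pos: [436.5, 154.4, 230.9]
tcp_rot: [169.8, 90.0, 178.0]
contact_force: [0.8, 0.2, 0.9]
grip_width: 49.8
(array([  80.9, -105.9,   47.7]), array([-0.05, -0.03, -0.01])) {'time_s': 0.9333, 'q': array([ 1.11652370e+01, -6.44904145e+00, -3.33434950e+00,  9.31430074e+01,
        6.64520650e-03,  2.98546194e+00]), 'joint_velocities': array([-54.54938787,  15.03323879,  13.45185116,  -1.9129872 ,
         0.34295768, -52.79870866]), 'tau': array([  3.15729283, -29.59965169,  31.13374472,   0.43257706,
        -0.11105004,   0.49918978]), 'tool_pos': array([436.46957865, 154.37606683, 230.88889846]), 'tcp_rot': array([169.77800593,  89.97091528, 177.95777938]), 'contact_force': array([0.80099205, 0.21560134, 0.89756048]), 'ft_torque': array([ 0.07500802, -0.01487977, -0.06474096]), 'grip_width': 49.75256895860279}
```

```bash
python3 -m pendant '[[0.42,0,0,0,0,0,0],[0.42,0,0,0,0,0,0],[0.42,0,0,0,0,0,0]]' ; python3 - <<'E'
from h import *
t=b2w(np.load("box.npy"),[(-38,30,150)])[0];r=plan(t);print(r[:2])
E
```

```text
time_s: 1.18
tool_pos: [435.6, 156.2, 230.8]
tcp_rot: [159.9, 89.9, 167.9]
contact_force: [0.3, -0.7, 0.3]
grip_width: 49.4
(array([  80.7, -107.8,   48.5]), array([-0.13, -0.09, -0.03]))
```

```bash
python3 -m pendant '[[0.42,20,-27,12,0,0,0],[0.42,40,-54,24,0,0,0],[0.42,60,-81,36,0,0,0],[0.42,81,-108,48.5,0,0,0],[0.42,81,-108,48.5,0,0,0],[0.42,81,-108,48.5,0,0,0],[0.42,81,-108,48.5,0,0,0]]' ; python3 - <<'E'
from h import *
t=b2w(np.load("box.npy"),[(-38,30,150)])[0];r=plan(t);print(r[:2],r[3]['tool_pos'])
for n in("top","side","wrist"):
    p,d=robot.grab_frame(n);cv2.imwrite(f"pics/{n}2.png",p);np.save(f"{n}2.npy",d)
print(robot.calibration("wrist"))
p=cv2.imread("pics/side2.png");cv2.imwrite("pics/side2c.png",cv2.resize(p[120:320,200:400],None,fx=3,fy=3,interpolation=cv2.INTER_CUBIC))
E
```

```text
time_s: 1.77
tool_pos: [498.7, 57.7, 150.5]
tcp_rot: [128.2, 89.9, 136.5]
contact_force: [-0.7, 0.5, 0.4]
grip_width: 49.2
(array([ 0.5, -1.3, -0.2]), array([ 0.03, -0.04, -0.05])) [498.67106502  57.72548333 150.4900714 ]
{'mtx': array([[334.55923969,   0.        , 320.25296755],
       [  0.        , 334.55923969, 234.53375442],
       [  0.        ,   0.        ,   1.        ]]), 'dist_coeffs': array([-0.01513932,  0.        ,  0.        ,  0.        ,  0.        ]), 'world_from_camera': array([[-1.45095002e-01,  9.50067046e-01,  2.76260836e-01,
         4.28745995e+02],
       [ 9.89417584e-01,  1.39474906e-01,  3.99949337e-02,
         4.72124126e+01],
       [-5.33585665e-04,  2.79140394e-01, -9.60250153e-01,
         2.94517374e+02],
       [ 0.00000000e+00,  0.00000000e+00,  0.00000000e+00,
         1.00000000e+00]])}
```

View pics/wrist2.png

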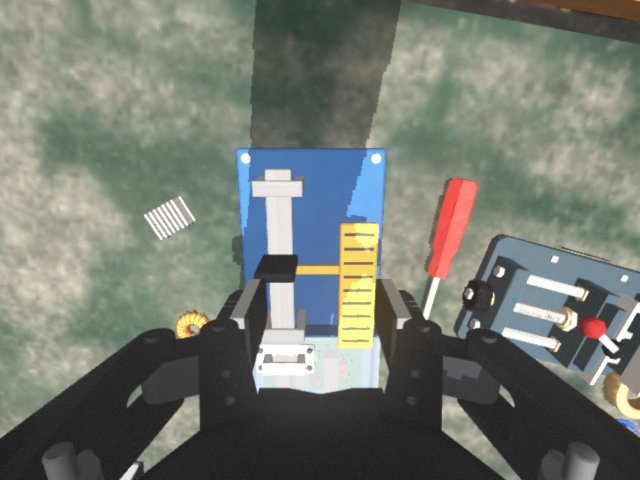

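View pics/side2c.png

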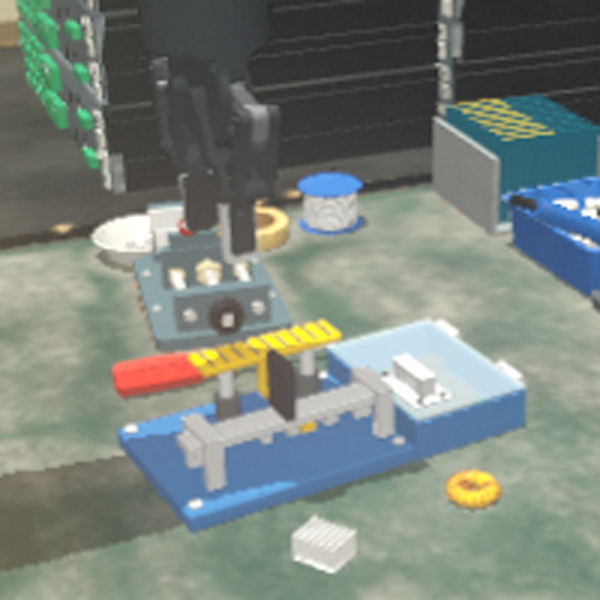

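View pics/top2.png

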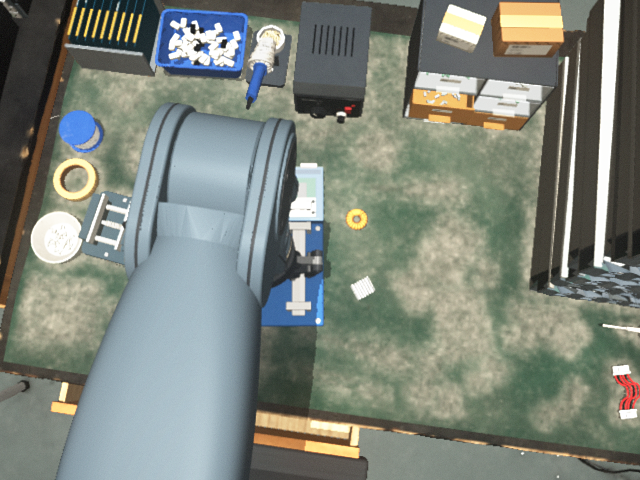

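Wrist view shows the fingers (tips near (255,285) and (392,285)) straddling the tab (278,267) and the pad (360,285). I'll get the tip extents from the depth.

```bash
python3 - <<'E'
from h import *
c=robot.calibration("wrist");d=np.load("wrist2.npy")
v,u=np.mgrid[0:480,0:640];xy=cv2.undistortPoints(np.stack([u,v],-1).reshape(-1,1,2).astype(float),c["mtx"],np.array(c["dist_coeffs"]))[:,0]
z=d.ravel();W=np.c_[xy*z[:,None],z]@c["world_from_camera"][:3,:3].T+c["world_from_camera"][:3,3]
ok=(z>0)&(W[:,2]>120)&(W[:,2]<200)
B=np.array(inbox(W[ok].T*1 if 0 else [0,0,0])) if 0 else None
p=np.load("box.npy");a=p[2];D=W[ok]-[p[0],p[1],0]
X=D[:,0]*np.cos(a)+D[:,1]*np.sin(a);Y=-D[:,0]*np.sin(a)+D[:,1]*np.cos(a);Z=D[:,2]
for n,m in(("R(bolt)",Y<30),("L(catch)",Y>30)):
    print(n,m.sum(),"zmin",np.percentile(Z[m],[0,1,5]))
    for lo in range(150,200,5):
        k=m&(Z>=lo)&(Z<lo+5)
        if k.sum()>5: print(lo,k.sum(),"x",np.percentile(X[k],[1,99]).round(1),"y",np.percentile(Y[k],[1,99]).round(1))
print(inbox(robot.state()["tool_pos"]))
E
```

```text
R(bolt) 2596 zmin [154.39998834 156.93038479 161.14074389]
155 91 x [-49.  -27.2] y [0.1 6.5]
160 202 x [-49.4 -27.1] y [-5.8  6.5]
165 241 x [-49.4 -27.8] y [-7.   6.5]
170 288 x [-49.4 -27.3] y [-7.3  6.5]
175 300 x [-49.4 -27.9] y [-7.2  6.5]
180 349 x [-49.5 -27.3] y [-7.3  6.5]
185 301 x [-49.6 -27.3] y [-6.3  6.5]
190 500 x [-49.8 -28.2] y [-2.8  6.5]
195 321 x [-51.8 -41.6] y [-16.2   4.8]
L(catch) 2598 zmin [154.45303114 156.74655869 160.99544829]
155 96 x [-49.2 -27.4] y [55.8 62. ]
160 195 x [-49.5 -28.1] y [55.7 68.1]
165 251 x [-49.6 -27.9] y [55.8 69.3]
170 284 x [-49.5 -27.8] y [55.7 69.5]
175 309 x [-49.6 -27.2] y [55.7 69.2]
180 341 x [-49.5 -28.1] y [55.7 69.3]
185 311 x [-49.7 -27.3] y [55.7 68.3]
190 488 x [-50.1 -28.5] y [55.7 64.9]
195 320 x [-51.9 -41.5] y [57.4 78. ]
[-36.90429396  31.14914495 151.78049749]
```

```bash
python3 -m pendant '[[0.42,25,-1,2,0,0,0],[0.42,50,-1,2,0,0,0],[0.42,75,-1,2,0,0,0],[0.42,86,-1,2,0,0,0],[0.42,86,-1,2,0,0,0],[0.42,86,-1,2,0,0,0]]' ; python3 - <<'E'
from h import *
s=robot.state();print(inbox(s["tool_pos"]),s["contact_force"])
for n in("wrist","side"):
    p,d=robot.grab_frame(n);cv2.imwrite(f"pics/{n}3.png",p);np.save(f"{n}3.npy",d)
p=cv2.imread("pics/side3.png");cv2.imwrite("pics/side3c.png",cv2.resize(p[170:300,220:370],None,fx=4,fy=4,interpolation=cv2.INTER_CUBIC))
p=cv2.imread("pics/wrist3.png");cv2.imwrite("pics/wrist3c.png",cv2.resize(p[130:430,170:470],None,fx=2,fy=2,interpolation=cv2.INTER_CUBIC))
E
```

```text
time_s: 2.42
tool_pos: [501.3, 56.0, 64.8]
tcp_rot: [133.3, 90.0, 141.5]
contact_force: [-0.5, 0.3, 1.5]
grip_width: 49.5
[-35.44858003  29.25260223  64.82018528] [-0.53540754  0.31937544  1.4996568 ]
```

View pics/side3c.png

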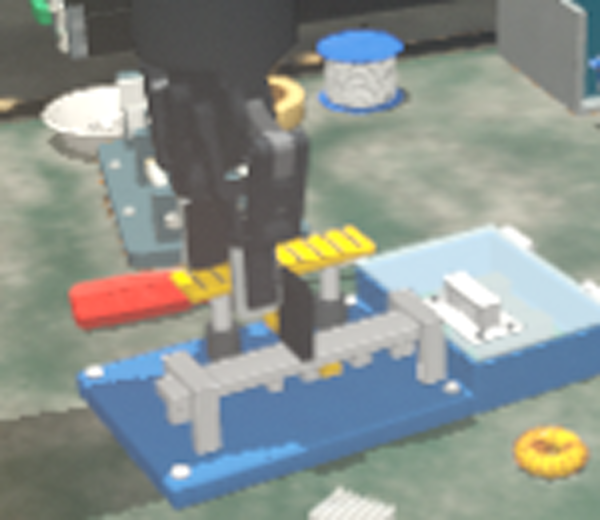

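View pics/wrist3c.png

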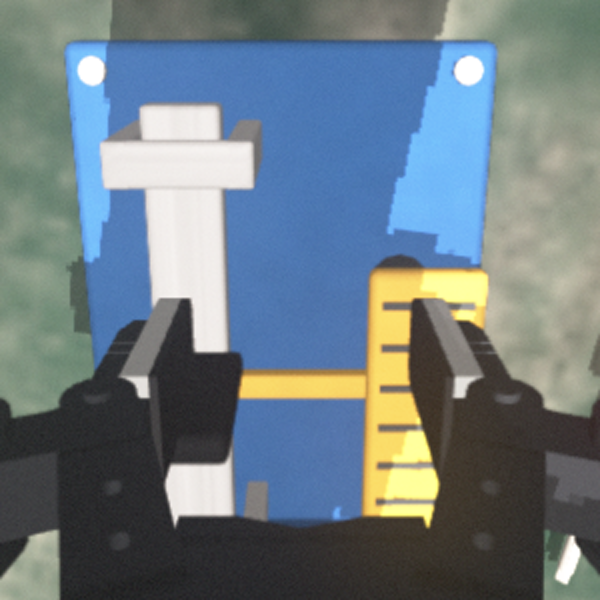

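Fingertip over the rear of the pad (wrist crop about (430,330)), and the other one behind the tab, over the bolt (175,330). I'll press in steps.

```bash
python3 -m pendant '[[0.42,4,0,0,0,0,0],[0.42,7,0,0,0,0,0],[0.42,9,0,0,0,0,0],[0.42,9,0,0,0,0,0],[0.42,9,0,0,0,0,0]]'; python3 -m pendant '[[0.42,2,0,0,0,0,0],[0.42,2,0,0,0,0,0],[0.42,2,0,0,0,0,0]]';python3 -m pendant '[[0.42,2,0,0,0,0,0],[0.42,2,0,0,0,0,0],[0.42,2,0,0,0,0,0]]'
```

```text
time_s: 2.93
tool_pos: [502.9, 55.4, 56.4]
tcp_rot: [-3.1, 89.8, 5.0]
contact_force: [2.7, 0.0, 3.1]
grip_width: 49.4
time_s: 3.18
tool_pos: [502.7, 55.4, 54.1]
tcp_rot: [-4.6, 89.8, 3.5]
contact_force: [2.8, 0.4, 4.1]
grip_width: 49.8
time_s: 3.43
tool_pos: [502.5, 55.4, 51.8]
tcp_rot: [-5.7, 89.9, 2.4]
contact_force: [4.0, 0.9, 4.7]
grip_width: 49.7
```

```bash
python3 -m pendant '[[0.42,2,0,0,0,0,0],[0.42,2,0,0,0,0,0],[0.42,2,0,0,0,0,0]]'; python3 - <<'E'
from h import *
for n in("wrist","side"):
    p,d=robot.grab_frame(n);cv2.imwrite(f"pics/{n}4.png",p);np.save(f"{n}4.npy",d)
p=cv2.imread("pics/side4.png");cv2.imwrite("pics/side4c.png",cv2.resize(p[170:300,220:370],None,fx=4,fy=4,interpolation=cv2.INTER_CUBIC))
for i in range(3): print(robot.state()["contact_force"].round(2));robot.grab_frame("wrist")
c=robot.calibration("wrist");d=np.load("wrist4.npy");d0=np.load("wrist3.npy")
v,u=np.mgrid[0:480,0:640];xy=cv2.undistortPoints(np.stack([u,v],-1).reshape(-1,1,2).astype(float),c["mtx"],np.array(c["dist_coeffs"]))[:,0]
z=d.ravel();W=np.c_[xy*z[:,None],z]@c["world_from_camera"][:3,:3].T+c["world_from_camera"][:3,3]
B=inbox(W.T[:, :].T[0]) if 0 else None
p=np.load("box.npy");a=p[2];D=W-[p[0],p[1],0]
X=D[:,0]*np.cos(a)+D[:,1]*np.sin(a);Y=-D[:,0]*np.sin(a)+D[:,1]*np.cos(a);Z=D[:,2]
for nm,m in(("pad",(X>-45)&(X<40)&(Y>48)&(Y<55)&(Z>45)&(Z<70)),("deck",(X>-95)&(X<-60)&(Y>25)&(Y<80)),("bolt",(X>-60)&(X<-30)&(abs(Y)<9)&(Z<48)&(Z>30)),("tabtop",(abs(Y)<13)&(Z>76)&(Z<88)&(X>-30)&(X<10))):
    print(nm,m.sum(),np.percentile(Z[m],[10,50,90]) if m.any() else "",np.percentile(X[m],[2,98]) if m.any() else "")
E
```

```text
time_s: 3.68
tool_pos: [502.3, 55.5, 49.9]
tcp_rot: [-5.0, 89.9, 3.2]
contact_force: [3.9, 0.1, 5.5]
grip_width: 49.3
[ 4.07 -0.75  6.08]
[3.34 0.63 5.22]
[4.46 0.62 5.48]
pad 1738 [52.81132262 53.60858434 61.21418953] [-44.17423701  12.34071016]
deck 6665 [13.55949809 14.38850155 15.29040874] [-94.2931618  -60.80223976]
bolt 1782 [43.68528155 44.41478988 45.17409658] [-59.6702407  -31.21485192]
tabtop 815 [77.77036429 82.64183522 83.94346991] [-28.98045515 -13.44519472]
```

View pics/side4c.png

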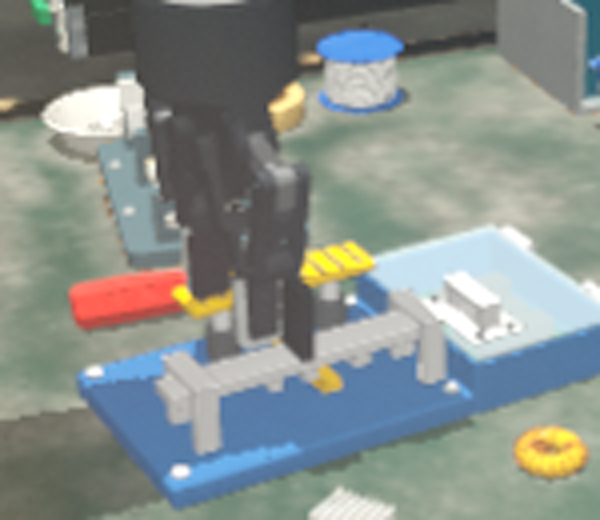

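Pad is at 53.6 mm (8.4 mm down), bolt still back. Now push.

```bash
python3 -m pendant '[[0.42,0.3,0,3,0,0,0],[0.42,0.3,0,6,0,0,0],[0.42,0.3,0,9,0,0,0],[0.42,0.3,0,12,0,0,0],[0.42,0.3,0,15,0,0,0],[0.42,0.3,0,18,0,0,0],[0.42,0.3,0,21,0,0,0],[0.42,0.3,0,24,0,0,0],[0.42,0.3,0,27,0,0,0],[0.42,0.3,0,30,0,0,0]]'; python3 - <<'E'
from h import *
s=robot.state();print(inbox(s["tool_pos"]),s["contact_force"])
E
```

```text
time_s: 4.77
tool_pos: [522.6, 58.9, 48.7]
tcp_rot: [179.4, 89.0, -172.4]
contact_force: [-15.6, -4.7, 18.4]
grip_width: 49.8
[-13.91746641  29.0638385   48.66571512] [-15.59247865  -4.65704603  18.39790525]
```

```bash
python3 - <<'E'
from h import *
s=robot.state();print(inbox(s["tool_pos"]),s["contact_force"],s["ft_torque"])
for n in("wrist","side"):
    p,d=robot.grab_frame(n);cv2.imwrite(f"pics/{n}5.png",p);np.save(f"{n}5.npy",d)
p=cv2.imread("pics/side5.png");cv2.imwrite("pics/side5c.png",cv2.resize(p[170:300,220:370],None,fx=4,fy=4,interpolation=cv2.INTER_CUBIC))
p=cv2.imread("pics/wrist5.png");cv2.imwrite("pics/wrist5c.png",cv2.resize(p[130:430,170:470],None,fx=2,fy=2,interpolation=cv2.INTER_CUBIC))
s=robot.state();print(inbox(s["tool_pos"]),s["contact_force"],s["ft_torque"])
c=robot.calibration("wrist");d=np.load("wrist5.npy")
v,u=np.mgrid[0:480,0:640];xy=cv2.undistortPoints(np.stack([u,v],-1).reshape(-1,1,2).astype(float),c["mtx"],np.array(c["dist_coeffs"]))[:,0]
z=d.ravel();W=np.c_[xy*z[:,None],z]@c["world_from_camera"][:3,:3].T+c["world_from_camera"][:3,3]
p=np.load("box.npy");a=p[2];D=W-[p[0],p[1],0]
X=D[:,0]*np.cos(a)+D[:,1]*np.sin(a);Y=-D[:,0]*np.sin(a)+D[:,1]*np.cos(a);Z=D[:,2]
for nm,m in(("pad",(X>-45)&(X<40)&(Y>48)&(Y<55)&(Z>45)&(Z<70)),("boltrear",(X>-110)&(X<-60)&(abs(Y)<7)&(Z<47)&(Z>40)),("tabtop",(abs(Y)<13)&(Z>79)&(Z<88)&(X>-30)&(X<30))):
    print(nm,m.sum(),np.percentile(Z[m],[10,50,90]) if m.any() else "",np.percentile(X[m],[2,10,50,98]) if m.any() else "")
E
```

```text
[-13.91746641  29.0638385   48.66571512] [-15.59247865  -4.65704603  18.39790525] [-0.20132325  3.22285465  0.33418134]
[-13.14514354  29.06374985  48.69164522] [-12.79477713  -3.57243653  17.96849859] [-0.14923484  3.02725867  0.40109018]
pad 2600 [51.60741263 52.47457426 59.44962414] [-43.63786375 -37.57021896 -11.19404061  32.32713506]
boltrear 378 [43.26906652 44.17157601 45.08557813] [-65.07928107 -64.65623071 -62.56146911 -60.13119202]
tabtop 1137 [80.1891373  83.01557882 86.10018124] [-24.93366855 -24.60653672  -3.52113174   4.19638022]
```

View pics/side5c.png

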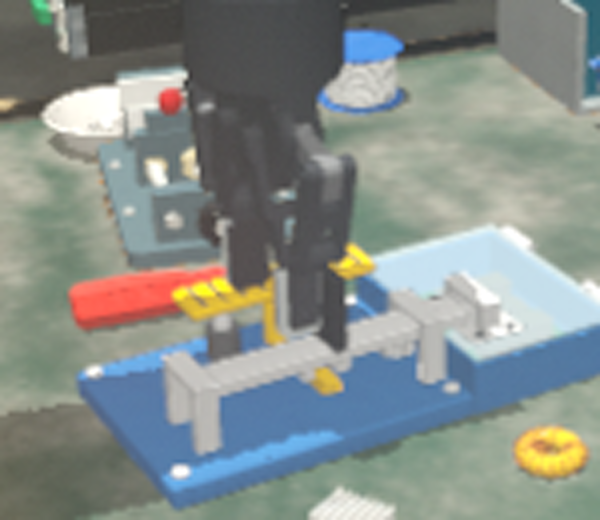

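View pics/wrist5c.png

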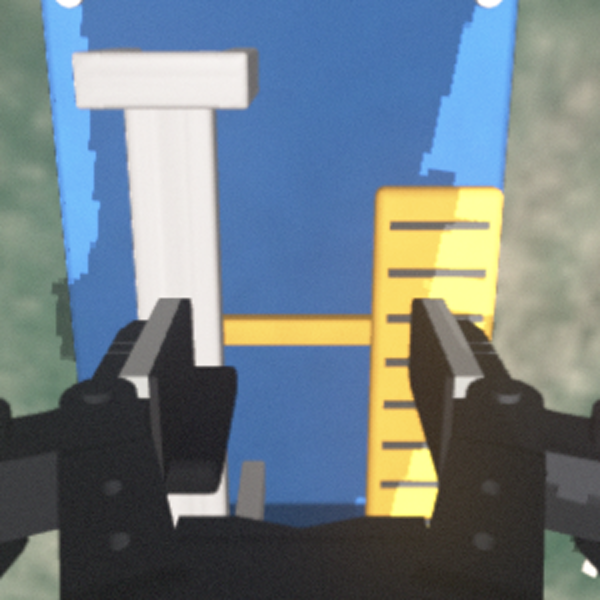

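Bolt is about 17 mm along and the catch on its bottom stop (pad 52.5) with more down-force than needed; I'll ease up a little and wait for the lag to settle.

```bash
python3 -m pendant '[[0.42,-0.6,0,0,0,0,0],[0.42,-0.6,0,0,0,0,0],[0.42,-0.6,0,0,0,0,0]]'; python3 - <<'E'
from h import *
s=robot.state();print(inbox(s["tool_pos"]),s["contact_force"],plan(s["tool_pos"])[1])
E
```

```text
time_s: 5.12
tool_pos: [523.5, 59.0, 48.7]
tcp_rot: [179.1, 89.1, -172.6]
contact_force: [-11.2, -2.0, 15.6]
grip_width: 49.8
[-13.07479839  29.07504649  48.73588229] [-11.22551041  -2.02622122  15.6182832 ] [-0.02 -0.92 -0.01]
```

```bash
python3 -m pendant '[[0.42,-0.8,0,0,0,0,0],[0.42,-1.5,0,0,0,0,0],[0.42,-1.5,0,0,0,0,0]]'; python3 - <<'E'
from h import *
s=robot.state();print(inbox(s["tool_pos"]),s["contact_force"],plan(s["tool_pos"])[1])
E
```

```text
time_s: 5.37
tool_pos: [524.9, 59.2, 49.0]
tcp_rot: [178.2, 89.2, -173.6]
contact_force: [-6.9, -0.8, 6.7]
grip_width: 49.6
[-11.62150829  29.06361494  48.97488341] [-6.92443904 -0.81203739  6.73444789] [-0.05 -0.76 -0.02]
```

```bash
python3 -m pendant '[[0.42,0,0,3,0,0,0],[0.42,0,0,6,0,0,0],[0.42,0,0,9,0,0,0],[0.42,0,0,9,0,0,0]]'; python3 - <<'E'
from h import *
s=robot.state();print(inbox(s["tool_pos"]),s["contact_force"],plan(s["tool_pos"])[1])
E
```

```text
time_s: 5.7
tool_pos: [534.8, 60.6, 49.0]
tcp_rot: [177.3, 89.3, -174.5]
contact_force: [-5.2, -0.3, 5.8]
grip_width: 49.7
[-1.59008489 29.05114208 48.99575809] [-5.21714097 -0.30921436  5.84531156] [-0.05 -0.67 -0.03]
```

```bash
python3 -m pendant '[[0.42,0.2,0,3,0,0,0],[0.42,0.2,0,6,0,0,0],[0.42,0.2,0,9,0,0,0],[0.42,0.2,0,9,0,0,0]]'; python3 - <<'E'
from h import *
s=robot.state();print(inbox(s["tool_pos"]),s["contact_force"],plan(s["tool_pos"])[1])
E
```

```text
time_s: 6.03
tool_pos: [543.8, 61.9, 49.0]
tcp_rot: [177.1, 89.3, -174.7]
contact_force: [-5.8, -2.4, 6.0]
grip_width: 49.7
[ 7.48227694 29.04992262 48.97299454] [-5.78055123 -2.40936124  6.00080128] [-0.05 -0.67 -0.03]
```

```bash
python3 -m pendant '[[0.42,0,0,1.5,0,0,0],[0.42,0,0,3,0,0,0],[0.42,0,0,4,0,0,0],[0.42,0,0,4,0,0,0],[0.42,0,0,4,0,0,0]]'; python3 - <<'E'
from h import *
s=robot.state();print(inbox(s["tool_pos"]),s["contact_force"],plan(s["tool_pos"])[1])
for n in("wrist","side"):
    p,d=robot.grab_frame(n);cv2.imwrite(f"pics/{n}6.png",p);np.save(f"{n}6.npy",d)
p=cv2.imread("pics/side6.png");cv2.imwrite("pics/side6c.png",cv2.resize(p[170:300,220:370],None,fx=4,fy=4,interpolation=cv2.INTER_CUBIC))
E
```

```text
time_s: 6.45
tool_pos: [545.6, 62.2, 49.0]
tcp_rot: [178.7, 89.1, -173.2]
contact_force: [-10.0, -0.4, 10.4]
grip_width: 49.7
[ 9.32753758 29.04505022 48.99104497] [-10.02588928  -0.38928693  10.4324749 ] [-0.08 -0.9  -0.02]
```

View pics/side6c.png

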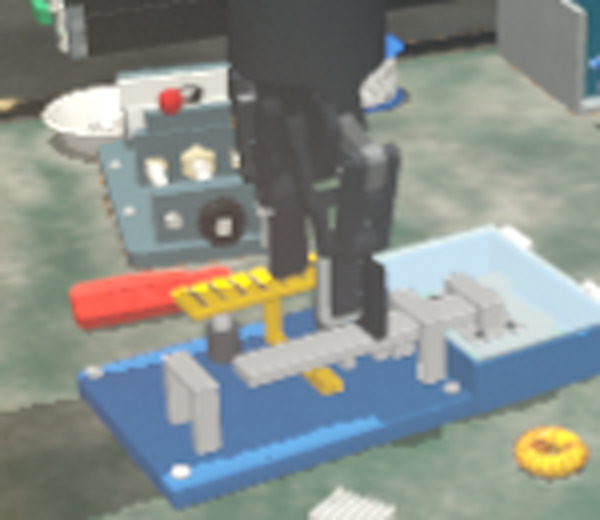

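The forward force now rises with no further travel (x=9.3, predicted stop about 9–10), so the bolt is home. I'll ease the push, then lift straight up.

```bash
python3 -m pendant '[[0.42,0,0,-3,0,0,0],[0.42,0,0,-7,0,0,0],[0.42,0,0,-8,0,0,0],[0.42,-4,0,-8,0,0,0],[0.42,-10,0,-8,0,0,0],[0.42,-30,0,-8,0,0,0],[0.42,-60,0,-8,0,0,0],[0.42,-95,0,-8,0,0,0],[0.42,-130,0,-8,0,0,0],[0.42,-130,0,-8,0,0,0]]'; python3 - <<'E'
from h import *
s=robot.state();print(inbox(s["tool_pos"]),s["contact_force"])
for n in("wrist","side"):
    p,d=robot.grab_frame(n);cv2.imwrite(f"pics/{n}7.png",p);np.save(f"{n}7.npy",d)
p=cv2.imread("pics/side7.png");cv2.imwrite("pics/side7c.png",cv2.resize(p[170:300,220:370],None,fx=4,fy=4,interpolation=cv2.INTER_CUBIC))
c=robot.calibration("wrist");d=np.load("wrist7.npy")
v,u=np.mgrid[0:480,0:640];xy=cv2.undistortPoints(np.stack([u,v],-1).reshape(-1,1,2).astype(float),c["mtx"],np.array(c["dist_coeffs"]))[:,0]
z=d.ravel();W=np.c_[xy*z[:,None],z]@c["world_from_camera"][:3,:3].T+c["world_from_camera"][:3,3]
p=np.load("box.npy");a=p[2];D=W-[p[0],p[1],0]
X=D[:,0]*np.cos(a)+D[:,1]*np.sin(a);Y=-D[:,0]*np.sin(a)+D[:,1]*np.cos(a);Z=D[:,2]
for nm,m in(("pad",(X>-45)&(X<40)&(Y>48)&(Y<72)&(Z>45)&(Z<70)),("bolttop",(X>-110)&(X<-20)&(abs(Y)<7)&(Z<47)&(Z>41)),("tabtop",(abs(Y)<12)&(Z>79)&(Z<88))):
    print(nm,m.sum(),np.percentile(Z[m],[10,50,90]) if m.any() else "",np.percentile(X[m],[2,10,50,98]) if m.any() else "")
E
```

```text
time_s: 7.38
tool_pos: [546.8, 61.4, 187.9]
tcp_rot: [-16.2, 89.6, -8.1]
contact_force: [0.9, -0.6, 0.1]
grip_width: 49.6
[ 10.33394981  28.07306322 187.90277248] [ 0.91899817 -0.58320269  0.06493862]
pad 2942 [55.67776764 56.61979354 57.51255906] [-43.50829792 -37.30795354  -5.17902751  38.05518862]
bolttop 277 [43.82247956 44.78064665 45.77102632] [-81.69405069 -80.86446066 -76.30710384 -70.2641464 ]
tabtop 2 [79.12943019 79.25563082 79.38183144] [18.59040996 18.64726203 18.93152239 19.27263481]
```

View pics/side7c.png

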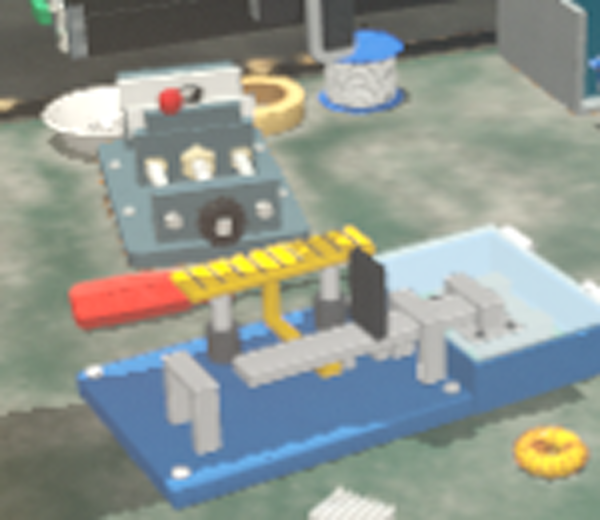

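View pics/wrist7.png

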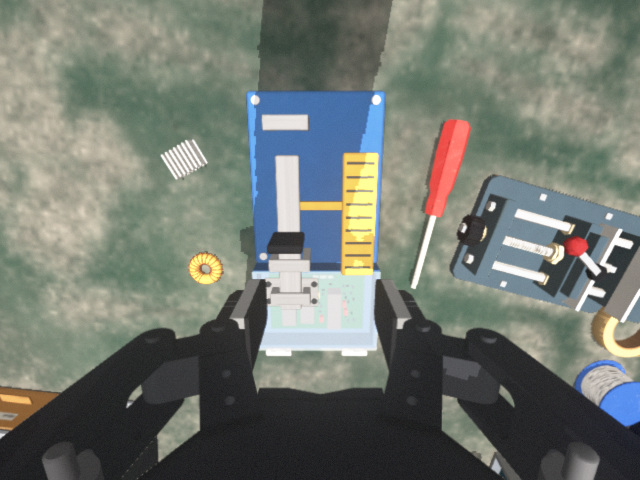

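The picture shows the bolt in the keeper and the pad raised. The depth numbers were skewed because the arm was still moving, so I'll measure again at rest.

```bash
python3 -m pendant '[[0.42,0,0,0,0,0,0],[0.42,0,0,0,0,0,0],[0.42,0,0,0,0,0,0],[0.42,0,0,0,0,0,0]]'; python3 - <<'E'
from h import *
c=robot.calibration("wrist")
p_,d=robot.grab_frame("wrist")
v,u=np.mgrid[0:480,0:640];xy=cv2.undistortPoints(np.stack([u,v],-1).reshape(-1,1,2).astype(float),c["mtx"],np.array(c["dist_coeffs"]))[:,0]
z=d.ravel();W=np.c_[xy*z[:,None],z]@c["world_from_camera"][:3,:3].T+c["world_from_camera"][:3,3]
p=np.load("box.npy");a=p[2];D=W-[p[0],p[1],0]
X=D[:,0]*np.cos(a)+D[:,1]*np.sin(a);Y=-D[:,0]*np.sin(a)+D[:,1]*np.cos(a);Z=D[:,2]
for nm,m in(("pad",(X>-45)&(X<40)&(Y>48)&(Y<72)&(Z>45)&(Z<72)),("deck",(X>-60)&(X<30)&(Y>22)&(Y<38)&(Z<20)),("strap",(X>-80)&(X<-64)&(abs(Y)<16)&(Z>46)&(Z<56)),("bolttop",(X>-60)&(X<0)&(abs(Y)<7)&(Z<48)&(Z>40)),("tabtop",(abs(Y)<12)&(Z>80)&(Z<88)&(X<60))):
    print(nm,m.sum(),np.percentile(Z[m],[10,50,90]) if m.any() else "",np.percentile(X[m],[2,10,50,98]) if m.any() else "")
E
```

```text
time_s: 7.82
tool_pos: [543.8, 61.6, 179.0]
tcp_rot: [173.4, 89.8, -178.4]
contact_force: [-0.7, -0.4, -0.2]
grip_width: 49.8
pad 3118 [61.50117287 62.394748   63.30296401] [-43.24772449 -37.39145408  -5.49522301  37.9103332 ]
deck 1522 [13.41429094 14.31746852 15.23595328] [-58.71918963 -52.65868435 -22.26101751  28.32051768]
strap 655 [49.27928489 50.200321   51.0940686 ] [-77.99200224 -77.22915625 -72.11829915 -66.84012188]
bolttop 940 [43.38298302 44.28731988 45.21385268] [-45.81660097 -42.5864987  -24.4999264   -1.35522098]
tabtop 328 [81.73289943 83.08045419 84.14042871] [19.17888538 19.74654256 22.30997394 26.50009515]
```

Pad top is at 62.4 mm (catch up). The tab's rear edge is at x≈19.2–19.7, so the bolt is at about 39.5 mm. The arm is clear.

```bash
python3 -c "
from station import robot
print(robot.close_job())"
```

```text
the job is handed in; nothing more can be done
None
```

The lid is bolted and the job is handed in, at about 7.9 s of the 32 s allowed. One fingertip held the catch down, first at about 8.4 mm and then near its bottom stop. The other pushed the tab until the bolt met its stop. I then eased off the push and lifted straight up.

**Last checks, with the arm at rest:**
- **Bolt:** the tab's rear edge is at box x ≈ 19.5 mm, so the bolt is about 39.5 mm along and in the last notch.
- **Catch:** the pad top is at 62.4 mm, so it has sprung fully up.
- **Arm:** the wrist force is close to zero and the tool is about 100 mm clear of everything.
- **Screwdriver, heat sink and choke:** they look undisturbed in the last wrist picture. I did not measure their positions.

**What went wrong or disagreed:**
- **Stall:** the first push stopped near 17 mm. The catch was on its bottom stop at about 18 N, and friction on the pad held the arm back. Lifting the tool about 2 mm let it move on.
- **Wrong reading:** my first depth check after lifting put the pad at 56.6 mm. The arm was still moving, so I discarded it and the reading at rest replaced it.

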